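# Unmould shortbread from a loose-bottomed tin

## Task

Unmould the shortbread: set the loose-bottomed tin down over the wooden block so that the block pushes the base up out of the ring and the ring ends up flat on the counter around the block. Then take the base with the shortbread by its edges from above, lift it off the block and set it on the slim wire cooling rack, centred on the rack and lined up along it. Keep the shortbread level all the way, leave the ring down around the block, and do not disturb the mug or the jam jar.

Things in the scene. Friction and masses are not known exactly. Their poses are not given: they have to be found in the camera images.
- tin_ring_mid (a point): Centre, half-way up, of the loose, open rectangular ring of a dark fluted metal tin: 150 mm long (x axis), 62 mm wide (y), 40 mm high, walls 3 mm. It stands upright on the counter (this point 20 mm over its underside, z up). An inward lip at the bottom, 4 mm wide and 3 mm thick, carries the loose base; the opening inside the lip is 136 x 48 mm. Weighs about 0.2 kg; may be gripped across its 62 mm width.
- shortbread_mid (a point): Centre, half-way up, of the loose base with the shortbread on it, one rigid piece 17 mm high: an aluminium plate 141 mm long (x axis), 53 mm wide (y) and 5 mm thick, with a golden slab 138 x 50 x 12 mm fixed on top. This point is 8.5 mm over the plate's underside. At the start it lies inside the tin on the lip, plate underside 3 mm over the counter, 1.5 mm free all round. It is not held in the ring and slides up freely. Weighs about 0.2 kg.
- block_top (a point): Centre of the top face of the wooden push-out block, fixed to the counter: 124 mm long (x axis), 40 mm wide (y), 56 mm high. It passes through the tin's bottom opening with 6 mm to spare at each end and 4 mm at each side, when the long axes agree. With the ring on the counter, the base rests on the block 16 mm clear above the ring's top edge and overhangs the block by 6.5 mm at each side.
- rack_top (a point): Centre of the top of the slim copper-coloured wire cooling rack, fixed to the counter: two round bars 156 mm long (along x), 6 mm thick, 30 mm apart (y), tops 45 mm over the counter, on legs directly below the bars, 36 mm wide over all. The 53 mm wide base rests across both bars and overhangs them at each side, leaving room for fingertips beside and below it.
- mug: Bystander: blue mug, 80 mm across, 85 mm high, loose. Origin at the centre of its underside.
- jam_jar: Bystander: amber jar with a red cap, 68 mm across, 85 mm high, loose. Origin at the centre of its underside.
Not all that is in view belongs to the job. Leave any red or turquoise look-alike of the part that bears block_top alone. Of the things that look like the part that bears tin_ring_mid, take the one that is nearest to the robot's base at the start.

How it is judged:
By the outcome, as a careful person would: the job done as asked, in the order asked, and still so for the second after the job is handed in, with the robot touching nothing.
It also fails if it takes over 66 s, if anything falls off the work surface, if the arm or the gripper's body presses on something with over 40 N, if the wrist force passes 120 N, or if a joint passes its speed limit or range.

## Robot

A 6-joint arm with a two-finger parallel gripper is mounted at the origin on the work surface. World frame = base frame: x ahead of the robot, y to its left, z up, the work surface at z = 0. Lengths are in m, angles in rad, forces in N, time in s.
With the tool pointing down it reaches from about 0.425 to 0.925 m from the base axis. Payload 12.5 kg.
Tool frame: the origin (TCP) lies between the finger pads; the fingertips stand 22 mm ahead of it and the grasp point (between the pads) lies 3 mm ahead of it (bot.tips_ahead is the z of the fingertips in the tool frame, in m); z points along the fingers, x is the direction in which the jaws open and shut, and the axes are right-handed (so a half turn about z gives the same grasp; the last joint's range is limited). The gripper opens to 85 mm and grips with 20 to 120 N. Pads are 22 mm wide; open, the fingers measure 114 mm over their backs; the gripper's body (76 mm by 85 mm) begins 54 mm behind the grasp point. The pads swing forward as they close: fully open they stand 13 mm farther back than shut.
Start: joints at [1.093, 0.491, 1.559, -0, 1.092, -0.106], TCP at [0.227, 0.582, 0.253] pointing down, gripper open.
Joint ranges: [-3.1, 3.1], [-0.84, 2.19], [0.05, 2.79], [-1.13, 4.28], [0.06, 2.93], [-2.69, 2.69]. Speed limits (rad/s): [2.22, 2.22, 2.79, 3.14, 3.14, 3.14].

## Interface

Orientations are given as a rotation vector (axis times angle).
In Python, from plant import bot, eyes, sign_off gives the robot as it stands.
- The arm moves only by the tool step_arm, never from a script. Its argument "targets" is a list that holds one entry, the list of rows, each a list of 7 numbers: the opening, from 0 (shut) to 1 (fully open), then the shift along the tool's x, y, z in m, then the turn, a rotation vector about the tool's x, y, z in rad. A call has 1 to 20 rows; each row is the pose to reach, as a shift and turn from the pose commanded when the call began, along the tool's axes at that moment; what a row does not reach only later rows make up. A row lasts 1/8 s, in which the tool goes at most 62.5 mm and 10.7 degrees, less where a joint would pass 70% of its speed; a pose out of reach is approached as far as the arm can. A call with a gripper value outside its range is refused whole. The fingers move at their own pace and stop on an object; "force" is the grip in N (left out, the last holds). Time passes only in rows, so rows that repeat a pose let the fingers close. It gives the time, the measured TCP pose, the force and the opening at its end, in the units of the state.
- bot.sense(): the state, without advancing time (a new reading comes with each control period).
- eyes.capture(name): name is "side" or "top"; returns a dict with "pixels" (384x512x3 uint8, red, green, blue), "fx", "fy", "cx", "cy" (pixels), "k1" (the pictures are not rectified: a ray, as slopes to the right and down, at radius r is drawn at 1 + k1 r^2 times it, then the intrinsics apply), "R" (3x3) and "t" (3): a world point X has camera coordinates R X + t. Camera axes: x right, y down, z forward; pixel columns grow to the right and rows downward; lengths in m; the calibration is good to about 2 mm. A picture is of the moment at which its call begins. There is no depth.
- sign_off(): hands the job in, once; it reports no verdict.
The state is a dict: "t": time; "joint_pos": joint angles; "qd": joint speeds; "effort": joint torques, N m; "eef_pos": TCP position; "tcp_rot": TCP orientation; "force": force on the tool from outside, world axes, zero at the start; "ft_torque": the same for the moment, N m; "gripper_width": finger opening in m.
Only numpy, scipy, OpenCV 4.12 (cv2) and the standard library are available. Lean on these libraries where they do the work, as an engineer would, in place of code of your own. Each camera call takes 0.05 s, during which the arm holds its last target. There are 200 camera calls.

## Working session

There is one attempt and no reset: what is moved stays moved. The work goes in short steps, Python scripts to look and compute and a tool call to move; the robot and the scene stay as the last step left them, time stands still between calls to the robot, and variables do not carry over. Pictures are saved under pics/ and viewed, about 8 in all and at most 12, crops included, and the job is handed in when it is done.

Besides the shell and the picture viewer there is one more tool, called after "Emit:" in YAML: its name, and indented under it one key for each argument. step_arm: Moves the arm, as the interface text tells. Its arguments: {"type":"object","properties":{"targets":{"type":"array","items":{"type":"array","items":{"type":"array","items":{"type":"number"}}}},"force":{"type":"number"}},"required":["targets"]}

```bash
mkdir -p pics; ls; python3 - <<'E'
from plant import bot, eyes
import cv2,numpy as np
for n in ("top","side"):
    c=eyes.capture(n); np.savez(f"{n}0.npz",**c)
    cv2.imwrite(f"pics/{n}0.png",cv2.resize(c["pixels"][:,:,::-1],(800,600),interpolation=cv2.INTER_CUBIC))
    print(n,c["fx"],c["cx"],c["cy"],c["k1"],np.round(c["R"],3).tolist(),np.round(c["t"],3))
s=bot.sense();print(s["t"],s["eef_pos"],s["tcp_rot"],s["gripper_width"])
E
```

```text
pics
top 352.89520283915556 262.0786175549267 191.91876845163443 0.001709244261868148 [[0.016, -1.0, -0.006], [-0.979, -0.014, -0.202], [0.202, 0.009, -0.979]] [0.009 0.655 0.709]
side 349.19554682947484 255.57984149281273 199.86770025797108 -0.05830856544159331 [[0.963, -0.27, 0.014], [-0.161, -0.614, -0.773], [0.217, 0.742, -0.635]] [-0.599  0.159  0.728]
0.1 [0.22694114 0.58215437 0.25279233] [ 2.59338852e+00  1.77233329e+00 -1.35947582e-03] 0.08529408857660607
```

View pics/top0.png

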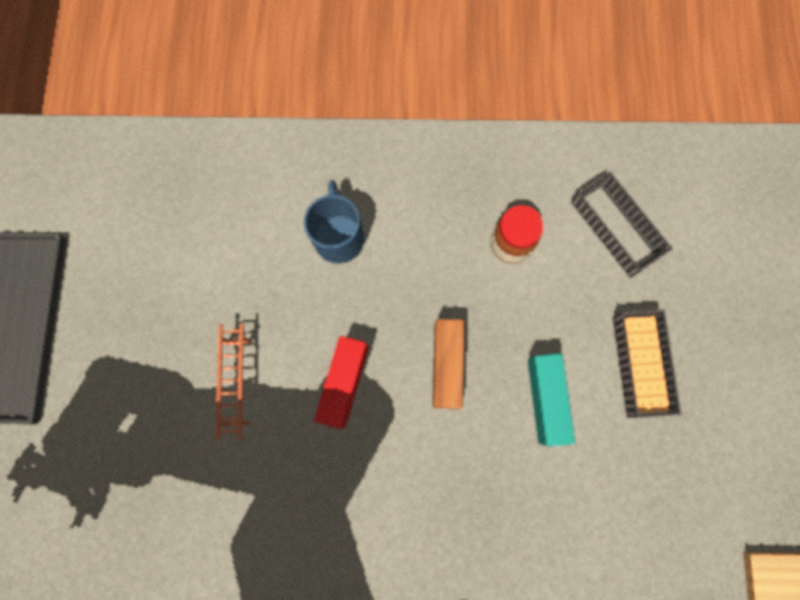

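View pics/side0.png

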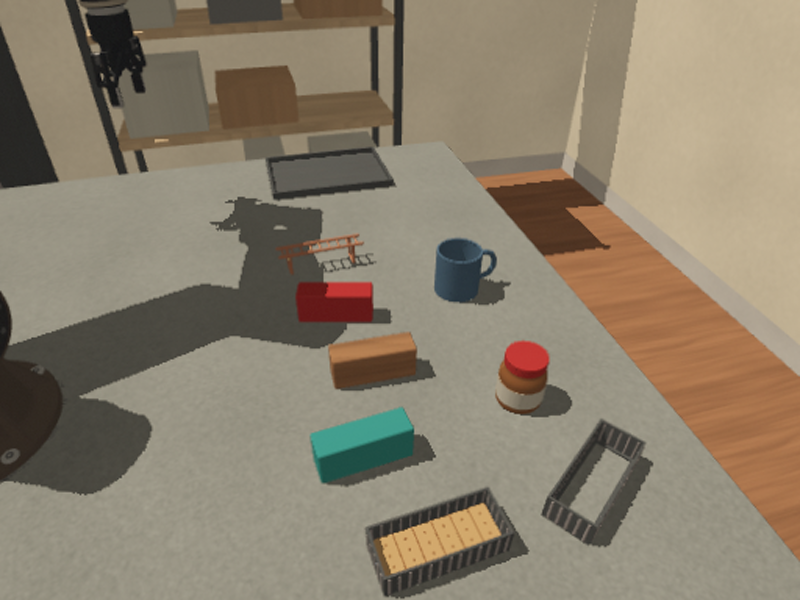

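Top view (800x600): tin with shortbread at (647,360), brown block at (450,362), rack at (230,362). The red and turquoise blocks and the empty ring at (620,222) are look-alikes. In the side view the tin is at (445,540), the block at (373,360) and the rack at (322,250). Next I'll measure them.

```bash
cat > h.py <<'E'
import numpy as np, cv2
def cam(n): return dict(np.load(n,allow_pickle=True))
def ray(c,uv,z):
    uv=np.asarray(uv,float).reshape(-1,2)
    d=(uv-[c["cx"],c["cy"]])/[c["fx"],c["fy"]]; s=d.copy()
    for _ in range(8): s=d/(1+c["k1"]*(s**2).sum(1,keepdims=True))
    w=np.c_[s,np.ones(len(s))]@c["R"]; C=-c["R"].T@c["t"]
    return C[:2]+w[:,:2]*((z-C[2])/w[:,2:])
def proj(c,X):
    p=np.atleast_2d(X)@c["R"].T+c["t"]; s=p[:,:2]/p[:,2:]
    return s*(1+c["k1"]*(s**2).sum(1,keepdims=True))*[float(c["fx"]),float(c["fy"])]+[float(c["cx"]),float(c["cy"])]
def up(c,x0,y0,x1,y1,k=8):
    im=c["pixels"][y0:y1,x0:x1]; return cv2.resize(im,None,fx=k,fy=k,interpolation=cv2.INTER_CUBIC)
def big(m):
    cs,_=cv2.findContours(m.astype(np.uint8),cv2.RETR_EXTERNAL,cv2.CHAIN_APPROX_NONE)
    return max(cs,key=cv2.contourArea).reshape(-1,2)
def rect(p):
    (x,y),(w,h),_=r=cv2.minAreaRect((p*1000).astype(np.float32)); b=cv2.boxPoints(r)/1000
    e=b[1]-b[0] if np.linalg.norm(b[1]-b[0])>np.linalg.norm(b[2]-b[1]) else b[2]-b[1]
    a=np.arctan(e[1]/e[0]) if abs(e[0])>1e-9 else np.pi/2
    return np.round([x/1000,y/1000],4),round(float(np.degrees(a)),2),np.round(sorted([w,h]),1)
E
python3 - <<'E'
from h import *
k=8
T=cam("top0.npz");S=cam("side0.npz")
boxes={"T":(T,{"tin":(385,185,440,272),"block":(270,190,305,270),"rack":(130,195,172,290)}),"S":(S,{"tin":(228,305,342,384),"block":(205,208,275,252)})}
row=[]
for n,(c,bb) in boxes.items():
  for o,b in bb.items():
    u=up(c,*b); hsv=cv2.cvtColor(u,cv2.COLOR_RGB2HSV); H,Sa,V=[hsv[...,i].astype(int) for i in range(3)]
    if n=="T": row.append(cv2.copyMakeBorder(cv2.resize(u[:,:,::-1],None,fx=.75,fy=.75),0,570-int(u.shape[0]*.75),0,4,cv2.BORDER_CONSTANT))
    if o=="block": m=(Sa>95)&(H<20)&(V>60); z=.056
    elif o=="tin": m=(Sa>100)&(V>120)&(H<30); z=.020
    else: continue
    p=(big(m)+.5)/k-.5+np.array(b[:2])
    print(n,o,rect(ray(c,p,z)))
    if o=="block":
        print(np.bincount(V[m]//10).tolist())
cv2.imwrite("pics/crop1.png",cv2.hconcat(row)[:600,:800])
E
```

```text
T tin (array([ 0.5775, -0.3259]), 4.63, array([ 49.1, 139.1]))
T block (array([ 0.57  , -0.0363]), -1.15, array([ 43.5, 126.6]))
[0, 0, 0, 0, 0, 0, 0, 0, 12, 171, 437, 699, 721, 686, 1349, 2069, 2358, 2312, 3263, 8067, 9637, 10901, 23667, 5433]
S tin (array([ 0.5778, -0.3227]), 4.59, array([ 44.5, 133.1]))
S block (array([ 0.5666, -0.0645]), -1.93, array([ 89.4, 126.3]))
[0, 0, 0, 0, 0, 0, 0, 2022, 47434, 2486, 1452, 1204, 1190, 1466, 1173, 5385, 8787, 17049, 7904]
```

View pics/crop1.png

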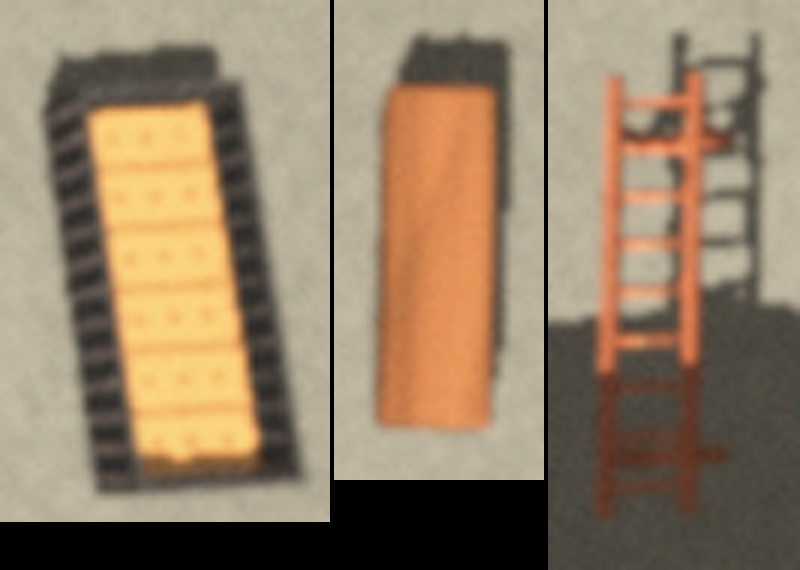

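Crops: the tin's long axis is yawed about +4.6°, and the block shows only a slim strip of its left side. Next I'll refine the block and rack and work out the first move.

```bash
cat >> h.py <<'E'
from scipy.spatial.transform import Rotation as Ro
def go(s,xyz,yaw):
    "tool x at world angle yaw deg; returns shift and turn in present tool frame"
    R0=Ro.from_rotvec(s["tcp_rot"]); a=np.radians(yaw)
    R1=Ro.from_matrix(np.array([[np.cos(a),np.sin(a),0],[np.sin(a),-np.cos(a),0],[0,0,-1.]]))
    return np.round(R0.inv().apply(np.array(xyz)-s["eef_pos"]),4).tolist(), np.round((R0.inv()*R1).as_rotvec(),4).tolist()
E
python3 - <<'E'
from h import *
from plant import bot
k=8
T=cam("top0.npz");S=cam("side0.npz")
def pts(c,b,f):
    u=up(c,*b); hsv=cv2.cvtColor(u,cv2.COLOR_RGB2HSV); m=f(*[hsv[...,i].astype(int) for i in range(3)])
    return (big(m)+.5)/k-.5+np.array(b[:2])
print("S block",rect(ray(S,pts(S,(205,208,275,252),lambda H,Sa,V:(Sa>95)&(H<20)&(V>125)),.056)))
p=ray(T,pts(T,(270,190,305,270),lambda H,Sa,V:(Sa>95)&(H<20)&(V>140)),.056); print("T block",rect(p))
p=ray(T,pts(T,(130,195,172,290),lambda H,Sa,V:(Sa>110)&((H<14)|(H>172))),.042); print("T rack",rect(p))
for lo,hi in((.1,.3),(.4,.6),(.7,.9)):
    x=p[:,0].min()+np.ptp(p[:,0])*np.array([lo,hi]); q=p[(p[:,0]>x[0])&(p[:,0]<x[1])]; print(np.round(np.percentile(q[:,1],[10,50,90]),4))
p=ray(S,pts(S,(170,140,245,180),lambda H,Sa,V:(Sa>110)&((H<14)|(H>172))),.042); print("S rack",rect(p))
s=bot.sense(); print(bot.tips_ahead,go(s,[.52,.15,.22],94.6),go(s,[.5775,-.3255,.14],94.6))
E
```

```text
S block (array([ 0.5666, -0.0614]), -1.6, array([ 82.7, 126.5]))
T block (array([ 0.5691, -0.0358]), -0.73, array([ 41.9, 124.8]))
T rack (array([0.5424, 0.2684]), 3.58, array([ 48.4, 161.7]))
[0.2437 0.2519 0.2877]
[0.2527 0.2727 0.2909]
[0.2519 0.272  0.2935]
S rack (array([0.5429, 0.2432]), 3.2, array([ 96.3, 158.6]))
0.022 ([-0.2961, 0.43, 0.033], [-0.0003, 0.0009, -0.4521]) ([-0.7182, 0.6564, 0.1134], [-0.0003, 0.0009, -0.4521])
```

Emit:
step_arm:
  targets:
    - [[1, -0.05, 0.07, 0.005, 0, 0, -0.08], [1, -0.1, 0.14, 0.01, 0, 0, -0.16], [1, -0.135, 0.19, 0.015, 0, 0, -0.25], [1, -0.17, 0.24, 0.02, 0, 0, -0.34], [1, -0.205, 0.29, 0.023, 0, 0, -0.42], [1, -0.24, 0.34, 0.026, 0, 0, -0.452], [1, -0.275, 0.39, 0.03, 0, 0, -0.452], [1, -0.32, 0.43, 0.03, 0, 0, -0.452], [1, -0.37, 0.46, 0.04, 0, 0, -0.452], [1, -0.42, 0.488, 0.05, 0, 0, -0.452], [1, -0.47, 0.516, 0.06, 0, 0, -0.452], [1, -0.52, 0.544, 0.07, 0, 0, -0.452], [1, -0.57, 0.572, 0.08, 0, 0, -0.452], [1, -0.62, 0.6, 0.09, 0, 0, -0.452], [1, -0.67, 0.63, 0.1, 0, 0, -0.452], [1, -0.705, 0.65, 0.11, 0, 0, -0.452], [1, -0.718, 0.656, 0.114, 0, 0, -0.452], [1, -0.718, 0.656, 0.114, 0, 0, -0.452]]

```text
t: 2.35
eef_pos: [0.5769, -0.325, 0.1386]
tcp_rot: [-2.131, -2.307, 0.0]
force: [-0.3, 0.8, -0.9]
gripper_width: 0.0855
```

```bash
python3 - <<'E'
from h import *
from plant import bot,eyes
ims=[]
for n,b in(("top",(370,150,490,290)),("side",(190,230,342,384))):
    c=eyes.capture(n); np.savez(n+"1.npz",**c); ims.append(cv2.resize(up(c,*b,k=4)[:,:,::-1],(400,500)))
cv2.imwrite("pics/over.png",cv2.hconcat(ims))
s=bot.sense();print(s["t"],s["eef_pos"],s["force"],go(s,[.5775,-.3255,.034],94.6))
E
```

```text
2.45 [ 0.57734502 -0.32362949  0.1394759 ] [-0.92843097  0.78022412 -0.19727229] ([-0.0019, 0.0, 0.1055], [-0.0002, -0.0005, 0.0007])
```

View pics/over.png

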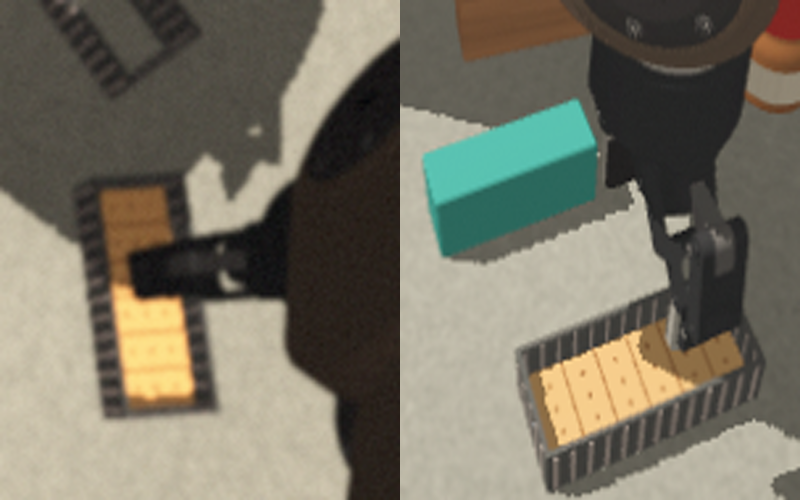

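```bash
python3 - <<'E'
from h import *
c=cam("top1.npz")
f=lambda u,v:[370+u/(400/120)-.5,150+v/(500/140)-.5]
L=ray(c,[f(75,188),f(105,417)],0);R=ray(c,[f(180,178),f(217,410)],.04)
print(L,R,(L.mean(0)+R.mean(0))/2, np.degrees(np.arctan2(*(R[0]-R[1])[::-1])))
E
```

```text
[[ 0.64865424 -0.28881555]
 [ 0.50006719 -0.30059746]] [[ 0.64885095 -0.34557803]
 [ 0.50533943 -0.3586294 ]] [ 0.57572795 -0.32340511] 5.196354259386092
```

Ring centre comes out at about (0.577, -0.324), which is where the TCP already is, so I'll descend and grip.

Emit:
step_arm:
  targets:
    - [[1, 0, 0, 0.04, 0, 0, 0], [1, 0, 0, 0.075, 0, 0, 0], [1, 0, 0, 0.095, 0, 0, 0], [1, 0, 0, 0.105, 0, 0, 0], [1, 0, 0, 0.105, 0, 0, 0], [0, 0, 0, 0.105, 0, 0, 0], [0, 0, 0, 0.105, 0, 0, 0], [0, 0, 0, 0.105, 0, 0, 0], [0, 0, 0, 0.105, 0, 0, 0], [0, 0, 0, 0.105, 0, 0, 0], [0, 0, 0, 0.105, 0, 0, 0]]
  force: 60

```text
t: 3.82
eef_pos: [0.5778, -0.3252, 0.0357]
tcp_rot: [2.13, 2.307, 0.001]
force: [-0.8, 1.1, 6.7]
gripper_width: 0.0607
```

Emit:
step_arm:
  targets:
    - [[0, 0, 0, -0.01, 0, 0, 0], [0, 0, 0, -0.03, 0, 0, 0], [0, 0, 0, -0.055, 0, 0, 0], [0, 0, 0, -0.08, 0, 0, 0], [0, 0.005, 0, -0.1, 0, 0, 0], [0, 0.02, 0.001, -0.11, 0, 0, 0.01], [0, 0.045, 0.003, -0.115, 0, 0, 0.02], [0, 0.075, 0.004, -0.115, 0, 0, 0.035], [0, 0.105, 0.005, -0.115, 0, 0, 0.045], [0, 0.135, 0.007, -0.115, 0, 0, 0.055], [0, 0.165, 0.008, -0.115, 0, 0, 0.065], [0, 0.195, 0.01, -0.115, 0, 0, 0.075], [0, 0.225, 0.011, -0.115, 0, 0, 0.085], [0, 0.25, 0.012, -0.115, 0, 0, 0.092], [0, 0.27, 0.013, -0.115, 0, 0, 0.096], [0, 0.282, 0.014, -0.115, 0, 0, 0.096], [0, 0.288, 0.014, -0.115, 0, 0, 0.096], [0, 0.288, 0.014, -0.115, 0, 0, 0.096], [0, 0.288, 0.014, -0.115, 0, 0, 0.096]]

```text
t: 6.2
eef_pos: [0.5683, -0.0373, 0.1493]
tcp_rot: [2.24, 2.203, 0.0]
force: [-0.3, -0.8, -3.5]
gripper_width: 0.0609
```

```bash
python3 - <<'E'
from h import *
from plant import bot,eyes
ims=[]
for n,b in(("top",(230,170,330,300)),("side",(180,150,330,300))):
    c=eyes.capture(n); np.savez(n+"2.npz",**c); ims.append(cv2.resize(up(c,*b,k=4)[:,:,::-1],(400,520) if n=="top" else (400,400)))
ims[1]=cv2.copyMakeBorder(ims[1],0,120,0,0,cv2.BORDER_CONSTANT)
cv2.imwrite("pics/overblock.png",cv2.hconcat(ims))
s=bot.sense();print(s["t"],s["eef_pos"],Ro.from_rotvec(s["tcp_rot"]).as_matrix().round(4)[:,0],s["force"],s["gripper_width"])
E
```

```text
6.3 [ 0.56827513 -0.03725995  0.14925391] [1.650e-02 9.999e-01 1.000e-04] [ 0.03201144 -0.37918893 -4.20151236] 0.06057816512917309
```

View pics/overblock.png

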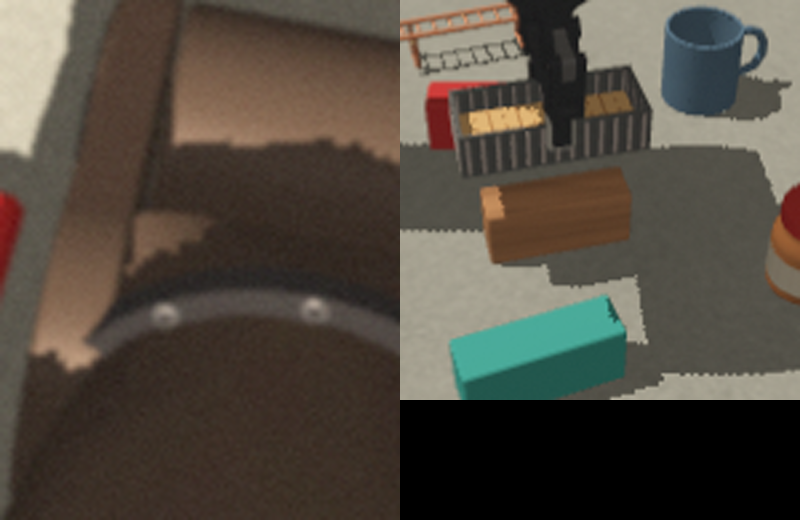

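Side view: the tin hangs level over the block and the top view is hidden by the arm. I'll compare block and ring corners with the predictions.

```bash
cat >> h.py <<'E'
def box(x,y,deg,l,w,z):
    a=np.radians(deg);P=np.array([[-l,-w],[l,-w],[l,w],[-l,w]])/2@np.array([[np.cos(a),np.sin(a)],[-np.sin(a),np.cos(a)]])+[x,y]
    return np.c_[P,np.full(4,z)]
def mask(c,b,f,k=8):
    u=up(c,*b,k=k); h=cv2.cvtColor(u,cv2.COLOR_RGB2HSV); return f(*[h[...,i].astype(int) for i in range(3)])
E
python3 - <<'E'
from h import *
T=cam("top0.npz");S=cam("side0.npz");S2=cam("side2.npz")
def corners(c,b,f,eps=10):
    p=big(mask(c,b,f)); q=cv2.approxPolyDP(p.reshape(-1,1,2).astype(np.int32),eps,True).reshape(-1,2)
    return np.round((q+.5)/8-.5+np.array(b[:2]),1).tolist()
bl=box(.569,-.037,-.9,124,40,56)if 0 else box(.569,-.037,-.9,.124,.040,.056)
for n,c,b in(("T",T,(270,190,305,270)),("S",S,(205,208,275,252))):
    print(n,"whole",corners(c,b,lambda H,s,V:(s>95)&(H<20)&(V>50)),"\n bright",corners(c,b,lambda H,s,V:(s>95)&(H<20)&(V>125)),"\n pred top",proj(c,bl).round(1).tolist(),"\n bottom",proj(c,bl*[1,1,0]).round(1).tolist())
rb=box(.5683,-.0373,-.95,.150,.062,.1136)
print("ring pred bottom",proj(S2,rb).round(1).tolist(),"top",proj(S2,rb+[0,0,.04]).round(1).tolist())
im=up(S2,190,160,280,260,k=6)[:,:,::-1].copy()
for P,col in((rb,(0,255,0)),(rb+[0,0,.04],(0,255,0)),(bl,(255,255,0)),(bl*[1,1,0],(255,255,0))):
    q=((proj(S2,P)-[190,160]+.5)*6).astype(int); cv2.polylines(im,[q.reshape(-1,1,2)],True,col,1)
cv2.imwrite("pics/check.png",im)
E
```

```text
T whole [[281.2, 203.1], [278.4, 205.1], [276.6, 258.6], [278.6, 260.7], [293.9, 261.1], [296.2, 251.8], [297.1, 205.7], [294.8, 203.3]] 
 bright [[280.6, 203.3], [277.4, 210.3], [276.6, 258.6], [278.6, 260.7], [293.9, 261.1], [296.2, 251.8], [296.4, 205.4], [294.1, 203.8]] 
 pred top [[296.0, 261.4], [296.7, 204.3], [278.6, 203.7], [277.4, 260.8]] 
 bottom [[293.9, 261.6], [294.6, 208.2], [277.7, 207.7], [276.5, 261.0]]
S whole [[262.3, 213.1], [210.3, 220.2], [211.1, 234.9], [214.1, 247.6], [264.9, 239.3], [266.1, 223.6]] 
 bright [[262.3, 213.1], [210.3, 220.2], [213.6, 246.6], [211.9, 238.9], [212.9, 232.3], [264.8, 223.6], [265.9, 222.3]] 
 pred top [[211.7, 231.5], [266.3, 222.2], [261.6, 210.8], [208.9, 219.4]] 
 bottom [[213.3, 249.0], [265.5, 239.6], [261.0, 228.1], [210.6, 236.8]]
ring pred bottom [[204.1, 216.3], [274.3, 205.0], [266.2, 187.8], [200.0, 197.7]] top [[202.5, 201.2], [275.2, 190.2], [266.8, 173.3], [198.4, 183.0]]
```

View pics/check.png

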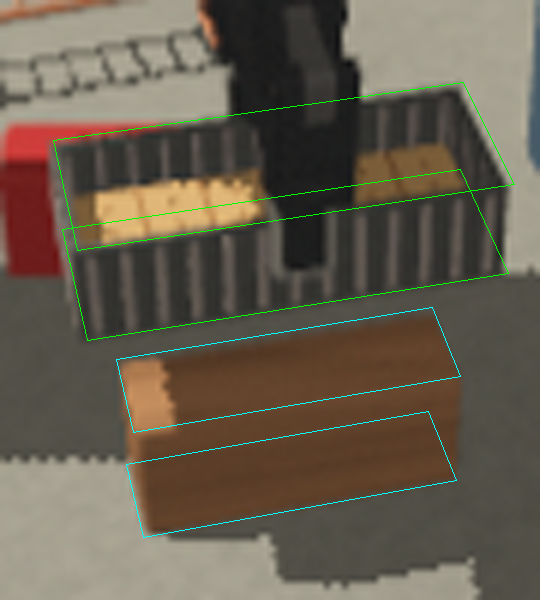

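```bash
python3 - <<'E'
from h import *
S=cam("side0.npz");S2=cam("side2.npz")
bl=box(.569,-.037,-.9,.124,.040,.056); rb=box(.5683,-.0373,-.95,.150,.062,.1136)
def edge(c,A,B,name,h=4,n=40):
    # mean profile across the predicted edge A-B; strongest gradients as offset in px (normal = image down/right)
    a,b=proj(c,[A,B]); d=(b-a)/np.linalg.norm(b-a); nr=np.array([-d[1],d[0]])
    if abs(nr[1])>abs(nr[0]): nr*=np.sign(nr[1])
    else: nr*=np.sign(nr[0])
    o=np.arange(-h,h+.01,.25); t=np.linspace(.12,.88,n)
    g=(a+(b-a)*t[:,None])[:,None]+o[None,:,None]*nr
    v=cv2.remap(c["pixels"].astype(np.float32),g[...,0].astype(np.float32),g[...,1].astype(np.float32),cv2.INTER_LINEAR).mean(0).sum(1)
    gr=np.gradient(v,.25); i=[j for j in range(1,len(o)-1) if abs(gr[j])>=max(abs(gr[j-1]),abs(gr[j+1])) and abs(gr[j])>.4*abs(gr).max()]
    print(name,[(o[j],int(gr[j])) for j in i],"normal",nr.round(2))
t=bl;z=bl*[1,1,0]
edge(S,t[0],t[1],"blk front top");edge(S,z[0],z[1],"blk front bottom");edge(S,t[3],t[2],"blk back top")
edge(S,t[0],t[3],"blk left top");edge(S,t[0],z[0],"blk left-front vert");edge(S,t[1],z[1],"blk right vert");edge(S,t[1],t[2],"blk right top")
u=rb+[0,0,.04]
edge(S2,rb[0],rb[1],"ring front bottom");edge(S2,u[0],u[1],"ring front top");edge(S2,u[3],u[2],"ring back top")
edge(S2,u[1],u[2],"ring right top");edge(S2,rb[0],u[0],"ring left-front vert");edge(S2,rb[1],u[1],"ring right vert");edge(S2,rb[0],rb[3],"ring left bottom")
E
```

```text
blk front top [(np.float64(0.75), -89)] normal [0.17 0.99]
blk front bottom [(np.float64(3.5), 124)] normal [0.18 0.98]
blk back top [(np.float64(1.25), -42)] normal [0.16 0.99]
blk left top [(np.float64(-0.5), -59), (np.float64(0.5), 27)] normal [ 0.97 -0.23]
blk left-front vert [(np.float64(-0.5), -86), (np.float64(0.25), -87)] normal [ 1.   -0.09]
blk right vert [(np.float64(0.25), 60)] normal [1.   0.05]
blk right top [(np.float64(0.25), 68)] normal [ 0.92 -0.39]
ring front bottom [(np.float64(0.25), 32)] normal [0.16 0.99]
ring front top [(np.float64(-0.25), -73)] normal [0.15 0.99]
ring back top [(np.float64(0.5), -80)] normal [0.14 0.99]
ring right top [(np.float64(-1.25), 232)] normal [ 0.9  -0.44]
ring left-front vert [(np.float64(-2.5), 58), (np.float64(-1.25), -93), (np.float64(1.0), 73), (np.float64(3.0), -69)] normal [ 0.99 -0.11]
ring right vert [(np.float64(-1.0), 237)] normal [1.   0.06]
ring left bottom [(np.float64(-1.75), 75), (np.float64(0.0), -74), (np.float64(2.0), 45)] normal [ 0.98 -0.22]
```

Both views agree: relative to the ring, the block lies about +3.7 mm in x and -2.2 mm in y. I'll correct that and descend in stages while watching the force.

Emit:
step_arm:
  targets:
    - [[0, -0.001, 0.002, 0.005, 0, 0, 0], [0, -0.0023, 0.0037, 0.015, 0, 0, 0], [0, -0.0023, 0.0037, 0.028, 0, 0, 0], [0, -0.0023, 0.0037, 0.038, 0, 0, 0], [0, -0.0023, 0.0037, 0.046, 0, 0, 0], [0, -0.0023, 0.0037, 0.051, 0, 0, 0], [0, -0.0023, 0.0037, 0.055, 0, 0, 0], [0, -0.0023, 0.0037, 0.058, 0, 0, 0], [0, -0.0023, 0.0037, 0.06, 0, 0, 0], [0, -0.0023, 0.0037, 0.062, 0, 0, 0], [0, -0.0023, 0.0037, 0.062, 0, 0, 0]]

```text
t: 7.68
eef_pos: [0.572, -0.0391, 0.0874]
tcp_rot: [2.239, 2.204, 0.0]
force: [0.1, -0.1, -2.6]
gripper_width: 0.0609
```

The lip has passed the block top, and the force dropped by about the base's weight. Continuing down.

Emit:
step_arm:
  targets:
    - [[0, 0, 0, 0.005, 0, 0, 0], [0, 0, 0, 0.012, 0, 0, 0], [0, 0, 0, 0.02, 0, 0, 0], [0, 0, 0, 0.028, 0, 0, 0], [0, 0, 0, 0.036, 0, 0, 0], [0, 0, 0, 0.042, 0, 0, 0], [0, 0, 0, 0.046, 0, 0, 0], [0, 0, 0, 0.049, 0, 0, 0], [0, 0, 0, 0.051, 0, 0, 0], [0, 0, 0, 0.052, 0, 0, 0], [0, 0, 0, 0.052, 0, 0, 0]]

```text
t: 9.05
eef_pos: [0.5719, -0.0391, 0.0357]
tcp_rot: [2.239, 2.204, 0.0]
force: [-1.2, -0.1, 3.8]
gripper_width: 0.0608
```

```bash
python3 - <<'E'
from h import *
from plant import bot
S=cam("side2.npz"); print(bot.tips_ahead)
print([ (m,z,proj(S,[.568,-.0373-m,.1493-z]).round(1).tolist()) for m in (.032,.04,.046) for z in(.014,.022,.03)])
cv2.imwrite("pics/tip.png",up(S,215,160,265,215,k=10)[:,:,::-1])
E
```

```text
0.022
[(0.032, 0.014, [[239.9, 202.8]]), (0.032, 0.022, [[240.0, 205.8]]), (0.032, 0.03, [[240.1, 208.8]]), (0.04, 0.014, [[240.9, 205.3]]), (0.04, 0.022, [[240.9, 208.3]]), (0.04, 0.03, [[241.0, 211.2]]), (0.046, 0.014, [[241.6, 207.1]]), (0.046, 0.022, [[241.6, 210.1]]), (0.046, 0.03, [[241.7, 213.1]])]
```

View pics/tip.png

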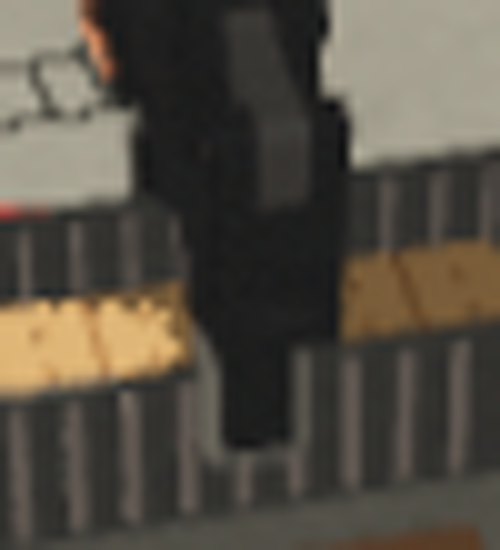

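The tips reach about 21 mm ahead of the TCP at this width. I'll release, rise and look.

Emit:
step_arm:
  targets:
    - [[1, 0, 0, 0, 0, 0, 0], [1, 0, 0, 0, 0, 0, 0], [1, 0, 0, 0, 0, 0, 0], [1, 0, 0, 0, 0, 0, 0], [1, 0, 0, -0.01, 0, 0, 0], [1, 0, 0, -0.04, 0, 0, 0], [1, 0, 0, -0.08, 0, 0, 0], [1, 0, 0, -0.11, 0, 0, 0], [1, 0, 0, -0.115, 0, 0, 0], [1, 0, 0, -0.115, 0, 0, 0]]
  force: 30

```text
t: 10.3
eef_pos: [0.5718, -0.0391, 0.1504]
tcp_rot: [2.239, 2.204, 0.0]
force: [-1.0, 0.5, -0.2]
gripper_width: 0.0851
```

```bash
python3 - <<'E'
from h import *
from plant import bot,eyes
c=eyes.capture("side"); np.savez("side3.npz",**c)
im=up(c,150,130,290,260,k=5)[:,:,::-1].copy()
for P,col in((box(.572,-.0391,-.95,.150,.062,.04),(0,255,0)),(box(.572,-.0391,-.95,.138,.050,.073),(255,255,0)),(box(.572,-.0391,-.95,.150,.062,.0),(0,255,0))):
    q=((proj(c,P)-[150,130]+.5)*5).astype(int); cv2.polylines(im,[q.reshape(-1,1,2)],True,col,1)
cv2.imwrite("pics/onblock.png",im)
s=bot.sense();print(s["t"],s["eef_pos"],s["force"],s["gripper_width"])
m=lambda H,s,V:(s>90)&(H>8)&(H<30)&(V>80)
E
```

```text
10.35 [ 0.57155908 -0.03903764  0.14969937] [ 0.01883409  0.32638912 -0.37232797] 0.08506226575007965
```

View pics/onblock.png

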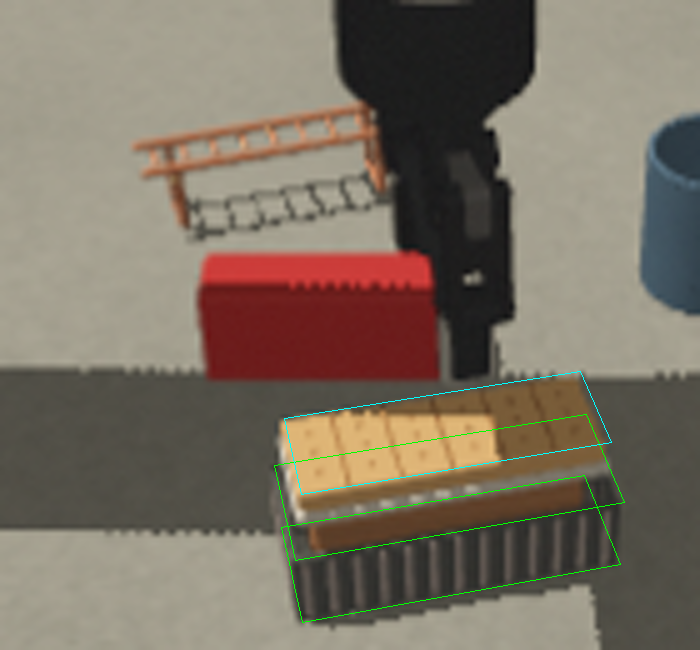

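The picture shows the ring flat on the counter around the block and the base level on the block at (450,430). Now I'll grasp the base by its edges, about 1.5 mm towards -x.

Emit:
step_arm:
  targets:
    - [[1, 0, -0.0015, 0.02, 0, 0, 0], [1, 0, -0.0015, 0.045, 0, 0, 0], [1, 0, -0.0015, 0.065, 0, 0, 0], [1, 0, -0.0015, 0.076, 0, 0, 0], [1, 0, -0.0015, 0.081, 0, 0, 0], [1, 0, -0.0015, 0.081, 0, 0, 0], [0, 0, -0.0015, 0.081, 0, 0, 0], [0, 0, -0.0015, 0.081, 0, 0, 0], [0, 0, -0.0015, 0.081, 0, 0, 0], [0, 0, -0.0015, 0.081, 0, 0, 0], [0, 0, -0.0015, 0.081, 0, 0, 0], [0, 0, -0.0015, 0.081, 0, 0, 0], [0, 0, -0.0015, 0.081, 0, 0, 0]]
  force: 30

```text
t: 11.98
eef_pos: [0.5706, -0.0391, 0.07]
tcp_rot: [2.238, 2.203, 0.001]
force: [-1.2, 0.6, 6.5]
gripper_width: 0.0518
```

```bash
python3 - <<'E'
from h import *
T=cam("top0.npz")
im=T["pixels"].astype(float)[195:290,130:172]; e=np.clip(im[...,0]-im[...,2]-25-0*im[...,1],0,None)
e=np.clip(im[...,0]/(im[...,2]+15)-1.45,0,1.5)
for r in range(14,88,4):
    p=e[r-1:r+2].mean(0); print(r+195,[int(v*20) for v in p])
print([e[:,a:b].sum(1).round(1)[[8,9,10,11,12,13,14,15,16,80,81,82,83,84,85,86,87,88,89]].tolist() for a,b in((5,15),(18,28))])
E
```

```text
209 [0, 0, 0, 0, 0, 0, 0, 0, 0, 0, 6, 9, 0, 0, 0, 0, 0, 0, 0, 0, 0, 0, 2, 11, 13, 5, 0, 0, 0, 0, 0, 0, 0, 0, 0, 0, 0, 0, 0, 0, 0, 0]
213 [0, 0, 0, 0, 0, 0, 0, 0, 0, 0, 8, 12, 2, 0, 0, 0, 1, 1, 1, 3, 3, 4, 7, 13, 15, 9, 0, 0, 0, 0, 0, 0, 0, 0, 0, 0, 0, 0, 0, 0, 0, 0]
217 [0, 0, 0, 0, 0, 0, 0, 0, 0, 0, 10, 14, 7, 2, 3, 3, 4, 4, 4, 4, 3, 6, 9, 12, 16, 15, 10, 7, 4, 1, 0, 0, 0, 0, 0, 0, 0, 0, 0, 0, 0, 0]
221 [0, 0, 0, 0, 0, 0, 0, 0, 0, 1, 11, 11, 2, 1, 1, 1, 1, 0, 1, 1, 3, 4, 5, 12, 13, 6, 0, 0, 0, 0, 0, 0, 0, 0, 0, 0, 0, 0, 0, 0, 0, 0]
225 [0, 0, 0, 0, 0, 0, 0, 0, 0, 1, 10, 9, 0, 0, 0, 0, 0, 0, 0, 0, 0, 1, 6, 13, 12, 2, 0, 0, 0, 0, 0, 0, 0, 0, 0, 0, 0, 0, 0, 0, 0, 0]
229 [0, 0, 0, 0, 0, 0, 0, 0, 0, 3, 12, 9, 1, 0, 0, 0, 0, 0, 0, 0, 0, 1, 7, 12, 12, 1, 0, 0, 0, 0, 0, 0, 0, 0, 0, 0, 0, 0, 0, 0, 0, 0]
233 [0, 0, 0, 0, 0, 0, 0, 0, 0, 3, 12, 6, 0, 0, 0, 0, 0, 0, 0, 0, 0, 1, 8, 13, 11, 0, 0, 0, 0, 0, 0, 0, 0, 0, 0, 0, 0, 0, 0, 0, 0, 0]
237 [0, 0, 0, 0, 0, 0, 0, 0, 0, 5, 12, 6, 0, 0, 0, 0, 0, 0, 0, 0, 1, 1, 7, 12, 10, 0, 0, 0, 0, 0, 0, 0, 0, 0, 0, 0, 0, 0, 0, 0, 0, 0]
241 [0, 0, 0, 0, 0, 0, 0,
[... 931 characters left out ...]
, 0, 0, 0, 0, 7, 6, 1, 0, 0, 0, 0, 0, 1, 0, 0, 1, 2, 7, 8, 5, 2, 1, 1, 0, 0, 0, 0, 0, 0, 0, 0, 0, 0, 0, 0, 0, 0]
273 [0, 0, 0, 0, 0, 0, 0, 0, 0, 6, 4, 0, 0, 0, 0, 0, 0, 0, 0, 0, 0, 0, 3, 7, 2, 0, 0, 0, 0, 0, 0, 0, 0, 0, 0, 0, 0, 0, 0, 0, 0, 0]
277 [0, 0, 0, 0, 0, 0, 0, 0, 1, 7, 4, 0, 0, 0, 0, 0, 0, 0, 0, 0, 0, 0, 3, 6, 0, 0, 0, 0, 0, 0, 0, 0, 0, 0, 0, 0, 0, 0, 0, 0, 0, 0]
281 [0, 0, 0, 0, 0, 0, 0, 0, 0, 1, 0, 0, 0, 0, 0, 0, 0, 0, 0, 0, 0, 0, 0, 0, 0, 0, 0, 0, 0, 0, 0, 0, 0, 0, 0, 0, 0, 0, 0, 0, 0, 0]
[[0.0, 0.0, 0.0, 0.0, 0.0, 0.5, 0.9, 1.0, 1.3, 0.7, 0.8, 0.8, 0.5, 0.4, 0.2, 0.0, 0.0, 0.0, 0.0], [0.0, 0.0, 0.0, 0.0, 0.7, 1.3, 1.6, 2.1, 3.9, 0.9, 0.7, 0.5, 0.3, 0.2, 0.0, 0.0, 0.0, 0.0, 0.0]]
```

```bash
python3 - <<'E'
from h import *
from plant import bot
T=cam("top0.npz")
L=ray(T,[[140.6,209],[139.25,277]],.042);R=ray(T,[[153.68,209],[152.67,277]],.042)
print(L,R,[np.degrees(np.arctan2(*(q[0]-q[1])[::-1])) for q in(L,R)]); m=ray(T,[[146.5,243.3]],.045); print(m)
s=bot.sense(); print(go(s,[m[0,0],m[0,1]-.002,.14],92.3))
E
```

```text
[[0.61715072 0.29214007]
 [0.46834546 0.28234559]] [[0.6175805  0.26263677]
 [0.46879881 0.25322736]] [np.float64(3.7658209579041317), np.float64(3.6187433738111303)]
[[0.54070747 0.27155617]]
([0.3082, -0.0347, -0.07], [0.001, 0.0002, -0.0559])
```

Emit:
step_arm:
  targets:
    - [[0, 0, 0, -0.005, 0, 0, 0], [0, 0, 0, -0.015, 0, 0, 0], [0, 0, 0, -0.03, 0, 0, 0], [0, 0, 0, -0.045, 0, 0, 0], [0, 0.005, 0, -0.06, 0, 0, 0], [0, 0.02, -0.003, -0.068, 0, 0, -0.01], [0, 0.045, -0.006, -0.07, 0, 0, -0.02], [0, 0.075, -0.01, -0.07, 0, 0, -0.03], [0, 0.105, -0.014, -0.07, 0, 0, -0.04], [0, 0.135, -0.018, -0.07, 0, 0, -0.05], [0, 0.165, -0.021, -0.07, 0, 0, -0.06], [0, 0.195, -0.024, -0.07, 0, 0, -0.07], [0, 0.225, -0.027, -0.07, 0, 0, -0.08], [0, 0.255, -0.03, -0.07, 0, 0, -0.08], [0, 0.28, -0.033, -0.07, 0, 0, -0.08], [0, 0.297, -0.034, -0.07, 0, 0, -0.08], [0, 0.306, -0.034, -0.07, 0, 0, -0.08], [0, 0.308, -0.034, -0.07, 0, 0, -0.08], [0, 0.308, -0.034, -0.07, 0, 0, -0.08]]

```text
t: 14.35
eef_pos: [0.5414, 0.269, 0.1393]
tcp_rot: [-2.149, -2.291, 0.0]
force: [0.2, 0.1, -1.7]
gripper_width: 0.052
```

```bash
python3 - <<'E'
from h import *
from plant import bot,eyes
c=eyes.capture("side"); np.savez("side4.npz",**c)
s=bot.sense();print(s["t"],s["eef_pos"],s["force"],s["gripper_width"],Ro.from_rotvec(s["tcp_rot"]).as_matrix()[:,0].round(4))
im=up(c,150,90,270,185,k=6)[:,:,::-1].copy(); x,y,z=s["eef_pos"]
for P,col in((box(x,y,3.7,.138,.050,z+.003),(255,255,0)),(box(x,y,3.7,.141,.053,z-.014),(0,255,0)),(box(.5415,.2695,3.7,.156,.036,.042),(0,0,255))):
    q=((proj(c,P)-[150,90]+.5)*6).astype(int); cv2.polylines(im,[q.reshape(-1,1,2)],True,col,1)
cv2.imwrite("pics/overrack.png",im)
E
```

```text
14.4 [0.541392   0.26882584 0.13928649] [-0.83825554 -0.25905253 -1.7963475 ] 0.05153075188223616 [-0.0635  0.998  -0.    ]
```

View pics/overrack.png

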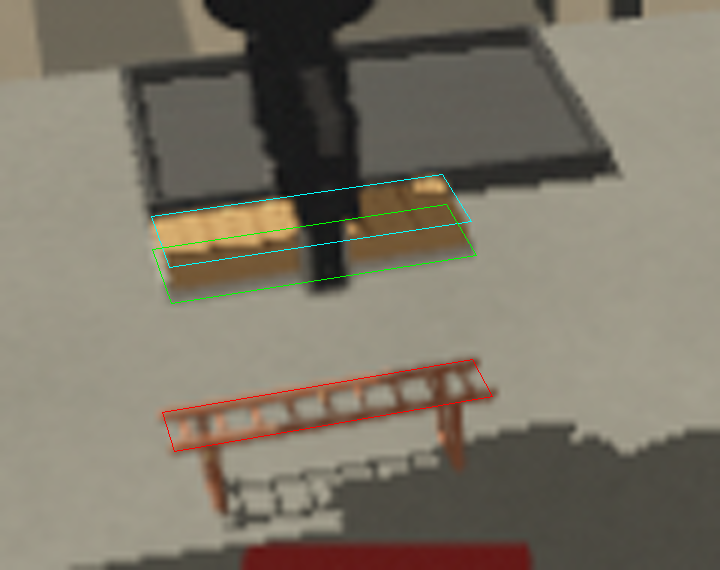

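The base hangs level and lined up over the rack; the predicted outlines agree within about 1 px. One numeric check before lowering.

```bash
python3 - <<'E'
from h import *
c=cam("side4.npz"); S=cam("side3.npz"); s0=cam("side0.npz")
def edge(c,A,B,name,h=3,lo=.1,hi=.9):
    a,b=proj(c,[A,B]); d=(b-a)/np.linalg.norm(b-a); nr=np.array([-d[1],d[0]]); nr*=np.sign(nr[np.argmax(abs(nr))])
    o=np.arange(-h,h+.01,.25); g=(a+(b-a)*np.linspace(lo,hi,40)[:,None])[:,None]+o[None,:,None]*nr
    v=cv2.remap(c["pixels"].astype(np.float32),*[g[...,i].astype(np.float32) for i in(0,1)],cv2.INTER_LINEAR).mean(0)
    gr=np.gradient(v[:,0]-v[:,2],.25); print(name,[(float(o[j]),int(gr[j])) for j in range(1,len(o)-1) if abs(gr[j])>=max(abs(gr[j-1]),abs(gr[j+1])) and abs(gr[j])>.35*abs(gr).max()])
x,y,z=.5414,.2688,.1393
t=box(x,y,3.65,.138,.05,z+.003); b=box(x,y,3.65,.138,.05,z-.009); r=box(.5415,.2695,3.7,.156,.036,.042)
edge(c,t[3],t[2],"slab back top",lo=.05,hi=.3);edge(c,b[0],b[1],"slab front bottom L",lo=.05,hi=.4);edge(c,b[0],b[1],"slab front bottom R",lo=.65,hi=.95)
edge(c,t[1],t[2],"slab right top");edge(c,t[1],b[1],"slab right vert");edge(c,t[0],b[0],"slab left vert");edge(c,t[0],t[3],"slab left top")
for n,q in(("4",c),("0",s0)):
    edge(q,r[0],r[1],n+" rack front L",lo=.2,hi=.5);edge(q,r[0],r[1],n+" rack front R",lo=.5,hi=.8);edge(q,r[3],r[2],n+" rack back")
    d=r.copy(); 
    edge(q,r[0],r[0]+(r[3]-r[0])*.16,n+" rack left F",lo=0,hi=1);edge(q,r[1],r[1]+(r[2]-r[1])*.16,n+" right F",lo=0,hi=1)
E
```

```text
slab back top [(0.0, 53)]
slab front bottom L [(0.0, -23)]
slab front bottom R [(-0.25, -23)]
slab right top [(-0.75, -30)]
slab right vert [(-0.75, -33)]
slab left vert [(-0.25, 18)]
slab left top [(-0.75, 37)]
4 rack front L [(-1.25, 20), (0.25, -30)]
4 rack front R [(-1.25, 18), (0.25, -21)]
4 rack back [(-0.5, 26), (1.25, -29)]
4 rack left F [(-0.75, 24), (0.25, 24)]
4 right F [(1.0, -15)]
0 rack front L [(-1.75, 22), (0.25, -33)]
0 rack front R [(-1.75, 23), (0.25, -38)]
0 rack back [(-0.75, 32), (1.25, -26)]
0 rack left F [(-1.0, 20)]
0 right F [(1.0, -22)]
```

Emit:
step_arm:
  targets:
    - [[0, 0.0008, 0.0017, 0.01, 0, 0, 0], [0, 0.0008, 0.0017, 0.025, 0, 0, 0], [0, 0.0008, 0.0017, 0.042, 0, 0, 0], [0, 0.0008, 0.0017, 0.056, 0, 0, 0], [0, 0.0008, 0.0017, 0.066, 0, 0, 0], [0, 0.0008, 0.0017, 0.072, 0, 0, 0], [0, 0.0008, 0.0017, 0.076, 0, 0, 0], [0, 0.0008, 0.0017, 0.078, 0, 0, 0], [0, 0.0008, 0.0017, 0.079, 0, 0, 0], [0, 0.0008, 0.0017, 0.08, 0, 0, 0], [0, 0.0008, 0.0017, 0.08, 0, 0, 0], [0, 0.0008, 0.0017, 0.08, 0, 0, 0]]

```text
t: 15.9
eef_pos: [0.543, 0.2704, 0.0594]
tcp_rot: [2.149, 2.292, 0.0]
force: [0.3, -0.1, -1.5]
gripper_width: 0.0516
```

Not yet touching; lowering a little more in small steps.

Emit:
step_arm:
  targets:
    - [[0, 0, 0, 0.0005, 0, 0, 0], [0, 0, 0, 0.001, 0, 0, 0], [0, 0, 0, 0.001, 0, 0, 0]]

```text
t: 16.27
eef_pos: [0.543, 0.2704, 0.059]
tcp_rot: [2.149, 2.291, 0.001]
force: [-2.1, -1.3, 7.1]
gripper_width: 0.0522
```

Contact. Release and retreat upward, then aside so the top camera can see.

Emit:
step_arm:
  targets:
    - [[1, 0, 0, 0, 0, 0, 0], [1, 0, 0, 0, 0, 0, 0], [1, 0, 0, 0, 0, 0, 0], [1, 0, 0, 0, 0, 0, 0], [1, 0, 0, -0.01, 0, 0, 0], [1, 0, 0, -0.04, 0, 0, 0], [1, 0, 0, -0.08, 0, 0, 0], [1, 0, 0, -0.13, 0, 0, 0], [1, 0.03, -0.02, -0.17, 0, 0, 0], [1, 0.08, -0.06, -0.19, 0, 0, 0], [1, 0.13, -0.1, -0.19, 0, 0, 0], [1, 0.18, -0.14, -0.19, 0, 0, 0], [1, 0.22, -0.17, -0.19, 0, 0, 0], [1, 0.25, -0.19, -0.19, 0, 0, 0], [1, 0.26, -0.2, -0.19, 0, 0, 0], [1, 0.26, -0.2, -0.19, 0, 0, 0]]

```text
t: 18.27
eef_pos: [0.3263, 0.5169, 0.2486]
tcp_rot: [2.148, 2.293, 0.0]
force: [1.5, -1.1, -0.3]
gripper_width: 0.0854
```

```bash
python3 - <<'E'
from h import *
from plant import bot,eyes
T=eyes.capture("top");S=eyes.capture("side")
a=up(T,110,160,330,300,k=3)[:,:,::-1][:, :660]; b=cv2.resize(S["pixels"][:300,:,::-1],None,fx=1,fy=1)
a=cv2.resize(a,(512,326))
cv2.imwrite("pics/final.png",np.vstack([a,b[60:330]])[:600])
s=bot.sense();print(s["t"],s["eef_pos"],s["force"],s["gripper_width"])
for n,c,bx in(("T",T,(110,180,190,300)),("S",S,(160,120,260,180))):
    m=mask(c,bx,lambda H,s,V:(s>85)&(H>12)&(H<28)&(V>90)); p=(big(m)+.5)/8-.5+np.array(bx[:2]); print(n,rect(ray(c,p,.062)))
E
```

```text
18.375 [0.32741816 0.51614149 0.24850473] [ 0.61510549 -0.72023405  0.85037094] 0.08541829672790144
T (array([0.5418, 0.2709]), 4.77, array([ 56. , 146.6]))
S (array([0.5433, 0.2604]), 5.16, array([ 70.6, 143.8]))
```

View pics/final.png

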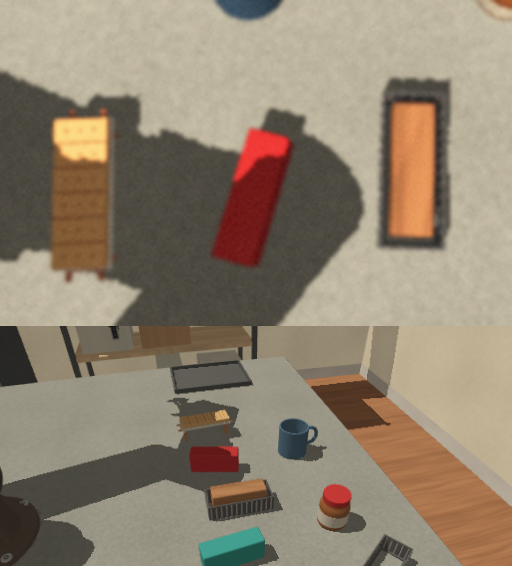

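The final picture shows the base on the rack with bar ends out at both ends, and the ring flat around the block at (412,165). The mug and jar are where they were, and the arm is clear.

```bash
python3 -c "
from plant import sign_off; print(sign_off())"
```

```text
the job is handed in; nothing more can be done
None
```

The shortbread is unmoulded and sitting on the cooling rack, and I handed the job in at about 18.4 s of the 66 s allowed.

**What I did:**
- **Tin:** I gripped it across its width and lowered it over the wooden block after a camera-based correction of +3.7 mm in x and -2.2 mm in y. I released the ring once it stood on the counter.
- **Base:** I gripped the base by its edges, lifted it level, and set it on the rack after a final correction of 1 to 2 mm. Then I let go and moved the arm clear.

**Last checks:**
- **Ring:** it lies flat around the block.
- **Shortbread on the rack:** the bar ends show at both ends of the shortbread. The top view puts it at (0.542, 0.271), with the rack at about (0.5415, 0.2695), so it is centred to within about 1 to 2 mm.
- **Mug, jar and look-alikes:** the mug and jam jar looked undisturbed, as did the look-alike parts. I judged this from the pictures and did not measure it.
- **Forces:** every reading I saw stayed under about 8 N.

**Checks that disagreed:**
- **Alignment:** the final colour outlines gave 4.8° and 5.2° for the shortbread, against 3.7° for both the rack and the commanded angle. Those outlines were too large because they took in the plate, side faces and shadow, so I trusted the gripper angle.
- **Position:** the side outline's y of 0.260 is off for the same reason.

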